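# Back off the specimen press by two counted turns

### The arm

A 6-joint arm with a two-finger parallel gripper is mounted at the origin on the work surface. World frame = base frame: x ahead of the robot, y to its left, z up, the work surface at z = 0. Lengths are in m, angles in rad, forces in N, time in s.
With the tool pointing down it reaches from about 0.3 to 0.775 m from the base axis. Payload 14.6 kg.
Tool frame: the origin (TCP) lies between the finger pads; the fingertips stand 19 mm ahead of it and the grasp point (between the pads) is the TCP (ctrl.finger_overhang is the distance from the TCP to the fingertips, in m); z points along the fingers, y is the direction in which the jaws open and shut (so a half turn about z gives the same grasp; the last joint's range is limited). The gripper opens to 94 mm and grips with 3 to 60 N. Pads are 16 mm wide; open, the fingers measure 119 mm over their backs; the gripper's body (75 mm by 177 mm) begins 78 mm behind the grasp point.
Start: joints at [1.215, 0.3, 1.521, -0, 1.321, -0.067], TCP at [0.157, 0.527, 0.224] pointing down, gripper open.
Joint ranges: [-3.03, 3.03], [-0.79, 2.21], [0.23, 2.52], [-1.04, 4.18], [0, 3.07], [-2.55, 2.55]. Speed limits (rad/s): [2.22, 2.22, 2.57, 3.14, 3.14, 3.14].

### API

Orientations are given as [roll, pitch, yaw] about the fixed x, y, z axes, in that order (R = Rz(yaw) Ry(pitch) Rx(roll)).
In Python, from station import ctrl gives the robot as it stands.
- The arm moves only by the tool send_rows, never from a script. Its argument "series" is a list of rows, each a list of 7 numbers: the turn, a rotation vector about the tool's x, y, z in degrees, then the shift along the tool's x, y, z in m, then the gripper's target within -1 to 1 (fully open at 1, half-way at 0, shut at -1). A call has 1 to 8 rows; each row is the pose to reach, as a shift and turn from the pose commanded when the call began, along the tool's axes at that moment; what a row does not reach only later rows make up. A row lasts 1/10 s, in which the tool goes at most 50 mm and 8.59 degrees, less where a joint would pass 70% of its speed; a pose out of reach is approached as far as the arm can. A call with a gripper value outside its range is refused whole. The fingers move at their own pace and stop on an object; "force" is the grip in N (left out, the last holds). Time passes only in rows, so rows that repeat a pose let the fingers close. It gives the time, the measured TCP pose, the force and the opening at its end, in the units of the state.
- ctrl.get_obs(): the state, without advancing time (a new reading comes with each control period).
- ctrl.camera(name): name is "scene" or "top" or "wrist"; returns a dict with "pixels" (480x640x3 uint8, red, green, blue), "z_map" (480x640 float32, m along the optical axis (not along the pixel's ray), 0 where there is no reading), "fov_y" (degrees; the focal length in pixels is half the picture's height over the tangent of half this angle, whatever the lens; pixels are square), "cx", "cy" (the principal point, pixels), "R" (3x3) and "t" (3): a world point X has camera coordinates R X + t. Camera axes: x right, y down, z forward; pixel columns grow to the right and rows downward; lengths in m; the calibration is good to about 2 mm. The wrist camera is an equidistant fisheye: a pixel r from the principal point sees the ray r / f radians off the axis. A picture is of the moment at which its call begins.
- ctrl.hand_in(): hands the job in, once; it reports no verdict.
The state is a dict: "time_s": time; "qpos": joint angles; "joint_vel": joint speeds; "tau": joint torques, N m; "ee_pos": TCP position; "eef_rot": TCP orientation; "force": force on the tool from outside, world axes, zero at the start; "moment": the same for the moment, N m; "grip_width": finger opening in m.
Only numpy, scipy, OpenCV 4.12 (cv2) and the standard library are available. Lean on these libraries where they do the work, as an engineer would, in place of code of your own. Each camera call takes 0.05 s, during which the arm holds its last target.

### The job

The glued fossil slab in the specimen press has set, so loosen the press: roll a fingertip along the knurled rim of the handwheel, counter-clockwise seen from above, until its red mark first comes round to the red pointer, then go on for two more full turns and stop with the mark at the pointer again, finger off the wheel. Only push the rim: do not grip the wheel, do not screw the pad down onto the slab, and leave the slab and everything else on the bench where it stands.

Things in the scene. Friction and masses are not known exactly. Their poses are not given: they have to be found in the camera images.
- press: Grey C-shaped press, fixed to the bench. Origin under the wheel axis at bench height; z up, +x from the wheel axis to the column, within 35 degrees of world +x. Bed 200 x 130 x 20 mm; column 30 x 60 mm at x = 92; a 44 mm wide bridge from the column to x = -28, top 108 mm above the bench. All but the wheel lies below 113 mm, so the rim is free all round.
- wheel (a joint): Handwheel angle in rad, not wrapped; positive is counter-clockwise from above and loosens. 0: the red mark comes to the pointer for the first time; 6.28 the second; 12.57 the third (two full turns on). Starts at -1.9 to -0.5, the mark 29 to 109 degrees short of the pointer. Turning takes some 2 N along the rim; it stays where left. Stops at -3 and 18.
- wheel_centre (a point): Centre of the handwheel's flat top, on its vertical axis; x axis to the red mark. A knurled metal disc 100 mm across its ridges, 24 mm thick (down from here); 36 upright ridges 2.5 mm proud of the rim over its whole thickness. At joint 0 the top is 140 mm above the bench; each loosening turn lifts wheel and pad 5 mm. No knob; it cannot be lifted off.
- wheel_mark (a point): The red mark: a 9 mm wide radial bar on the wheel's top face that runs on down the rim; this point is at its outer end at the top edge, 48 mm from the axis.
- pointer (a point): Tip of the red pointer, an arrow painted red and fixed on the bridge, on the column side of the wheel, 58 mm from the axis and just outside the rim, 113 mm above the bench; it points to the axis.
- pad (a point): Centre of the underside of the black round pressure pad (40 mm across) below the wheel; it rises with the wheel and does not turn. At the start it stands 1 to 2.1 mm above the slab.
- slab: Grey-brown fossil slab, 100 x 80 x 30 mm, loose on the bed of the press under the pad. Origin at the centre of its underside.
- shell_a: White spiral shell on a dark wooden block, 55 mm square and 81 mm high, beside the press on its +y side, 150 to 170 mm from the wheel axis. Origin under the block. To be left alone.
- shell_b: Another such mounted shell, 55 mm square, 81 mm high, farther to the left. Origin under the block. To be left alone.
- brush: Hand brush, 160 mm long, lying on the bench beside the press on its -y side, 150 to 165 mm from the wheel axis. Origin on its underside. To be left alone.
- loupe: Folding magnifier, 44 mm round and 16 mm thick with a 60 mm flat handle, lying on the bench at the right. To be left alone.
- jar: Amber jar with a black cap, 60 mm across, 85 mm high, at the right. Origin under its base. To be left alone.
- ammonite: Brown coiled fossil, 144 mm across, 46 mm high, at the left. Origin under its centre. To be left alone.
- tray: White sorting tray, 120 x 160 x 30 mm, on the far right. Origin under its centre. To be left alone.
Things that resemble listed ones, but are neither listed nor needed, are in the scene too. There is more than one size of the press; the one meant has the size given above.

How it is judged:
By the outcome, as a careful person would: the job done as asked, in the order asked, and still so for the second after the job is handed in, with the robot touching nothing.
It also fails if it takes over 58 s, if anything falls off the work surface, if the arm or the gripper's body presses on something with over 40 N, if the wrist force passes 120 N, or if a joint passes its speed limit or range.

## Working session

There is one attempt and no reset: what is moved stays moved. The work goes in short steps, Python scripts to look and compute and a tool call to move; the robot and the scene stay as the last step left them, time stands still between calls to the robot, and variables do not carry over. Pictures are saved under pics/ and viewed, and the job is handed in when it is done.

Besides the shell and the picture viewer there is one more tool, called after ">>>" as name(argument=value, ...) on one line, values as JSON. send_rows: Moves the arm, as the interface text tells. Its arguments: {"type":"object","properties":{"series":{"type":"array"},"force":{"type":"number"}},"required":["series"]}

```bash
ls; mkdir -p pics
cat > h.py <<'E'
from station import ctrl
import numpy as np, cv2
def cam(n):
    return ctrl.camera(n)
def save(c,n,crop=None,sc=1):
    im=cv2.cvtColor(c["pixels"],cv2.COLOR_RGB2BGR)
    if crop: x0,y0,x1,y1=crop; im=im[y0:y1,x0:x1]
    if sc!=1: im=cv2.resize(im,None,fx=sc,fy=sc,interpolation=cv2.INTER_CUBIC)
    cv2.imwrite("pics/"+n,im)
def ray(c,u,v):
    f=240/np.tan(np.radians(c["fov_y"])/2)
    d=np.array([(u-c["cx"])/f,(v-c["cy"])/f,1.])
    R=np.array(c["R"]);t=np.array(c["t"])
    return -R.T@t, R.T@d
def onz(c,u,v,z):
    o,d=ray(c,u,v); return o+d*(z-o[2])/d[2]
def depthpt(c,u,v):
    o,d=ray(c,u,v); return o+d*c["z_map"][int(round(v)),int(round(u))]
def proj(c,X):
    f=240/np.tan(np.radians(c["fov_y"])/2)
    p=np.array(c["R"])@np.array(X)+np.array(c["t"]); return f*p[0]/p[2]+c["cx"],f*p[1]/p[2]+c["cy"]
E
python3 - <<'E'
from h import *
for n in("scene","top","wrist"):
    c=cam(n); save(c,n+"0.png"); print(n,c["fov_y"],c["R"],c["t"])
print(ctrl.get_obs(), ctrl.finger_overhang)
E
```

```text
pics
scene 53.83846426840447 [[-0.60359572  0.79726352 -0.00656436]
 [ 0.46484919  0.34521704 -0.81531615]
 [-0.6477557  -0.49517278 -0.57897882]] [ 0.3053536  -0.14374512  1.82073359]
top 48.868015467692175 [[ 0.00623017 -0.99997748  0.00249612]
 [-0.99016943 -0.00651783 -0.13972123]
 [ 0.13973436 -0.00160109 -0.99018773]] [-0.01534692  0.48183064  1.30585768]
wrist 65.70646984690485 [[ 2.84795083e-01  9.58587975e-01 -9.24305151e-04]
 [ 9.30549065e-01 -2.76232998e-01  2.40361744e-01]
 [ 2.30152554e-01 -6.93139540e-02 -9.70682944e-01]] [-0.54910648 -0.0249491   0.38905015]
{'time_s': 0.15, 'qpos': array([ 1.21543043e+00,  3.00354771e-01,  1.52139838e+00,  3.51237405e-06,
        1.32070409e+00, -6.66078433e-02]), 'joint_vel': array([-3.57617182e-04, -2.57734863e-03, -8.70805156e-04, -5.07096667e-04,
       -1.99039084e-03, -3.60341943e-05]), 'tau': array([ 6.25857829e-04, -5.31959116e+01, -3.52817452e+01,  7.07960757e-02,
        2.35338573e-02, -7.12823157e-05]), 'ee_pos': array([0.1565662 , 0.52706833, 0.22402743]), 'eef_rot': array([-3.14073021e+00, -6.09407930e-05,  2.85283371e+00]), 'force': array([ 0.65099741, -0.37017654, -0.568371  ]), 'moment': array([-0.04149867,  0.01960771, -0.0192262 ]), 'grip_width': 0.09429904770598324} 0.019
```

View pics/scene0.png

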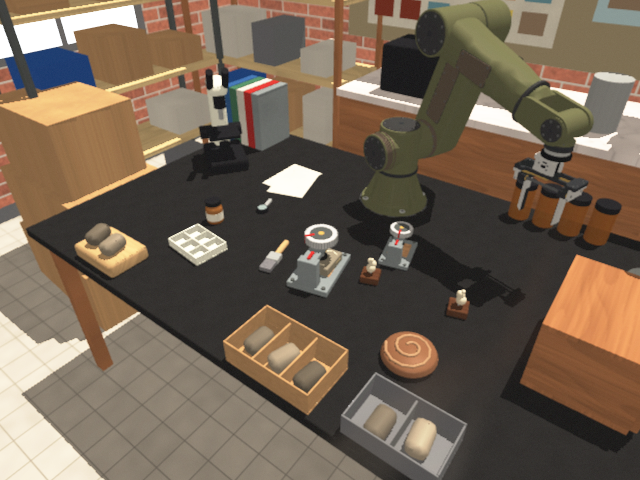

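View pics/top0.png

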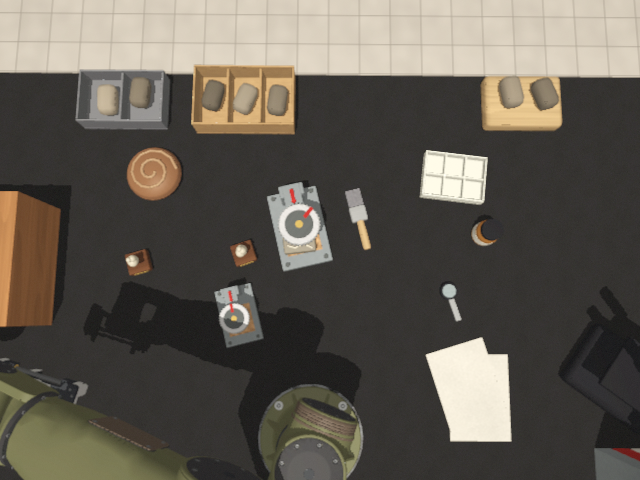

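Two candidates in the top view: the large press with its wheel at (299,223), and the small one at (234,318). I'll measure both and enlarge the larger.

```bash
cat > meas.py <<'E'
from h import *
def meas(c,centre,zt=None,r=45,verbose=True):
    px=c["pixels"].astype(int); R,G,B=px[...,0],px[...,1],px[...,2]
    red=((R>140)&(G<70)&(B<70)).astype(np.uint8)
    n,l,s,ce=cv2.connectedComponentsWithStats(red)
    out=[]
    for i in range(1,n):
        if s[i,4]>4 and np.hypot(*(ce[i]-centre))<r: 
            out.append(([round(float(a),1) for a in ce[i]],s[i].tolist()))
    return red,l,out
E
python3 - <<'E'
from meas import *
c=cam("top")
save(c,"top_big.png",(230,160,370,290),5)
for ctr in((299,223),(234,318)):
    print(ctr, meas(c,ctr)[2])
    for dx,dy in((0,0),(18,0),(-18,0),(0,18),(0,-14)):
        print(dx,dy,depthpt(c,ctr[0]+dx,ctr[1]+dy).round(4))
s=cam("scene"); save(s,"scene_big.png",(250,200,400,310),5)
E
```

```text
(299, 223) [([292.2, 195.8], [290, 190, 6, 13, 34]), ([307.6, 212.0], [304, 208, 8, 9, 23])]
0 0 [0.511  0.0303 0.1408]
18 0 [ 0.5117 -0.0119  0.1386]
-18 0 [0.5101 0.0722 0.1445]
0 18 [0.4685 0.0298 0.1403]
0 -14 [0.5443 0.0306 0.1414]
(234, 318) [([229.8, 294.7], [229, 292, 3, 7, 9]), ([231.4, 308.0], [231, 305, 2, 7, 7])]
0 0 [0.2896 0.182  0.1037]
18 0 [0.2895 0.1505 0.0126]
-18 0 [ 0.2889  0.2442 -0.0027]
0 18 [0.2446 0.1941 0.0161]
0 -14 [0.3224 0.1831 0.1029]
```

View pics/top_big.png

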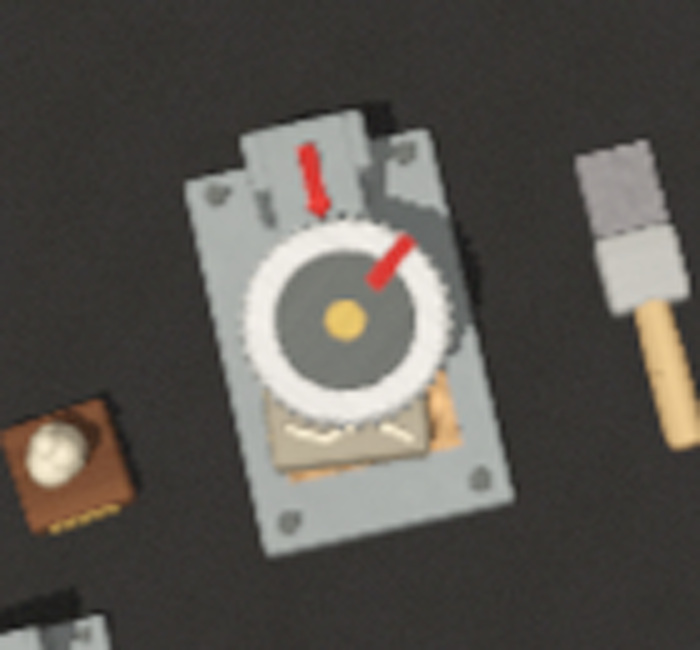

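View pics/scene_big.png

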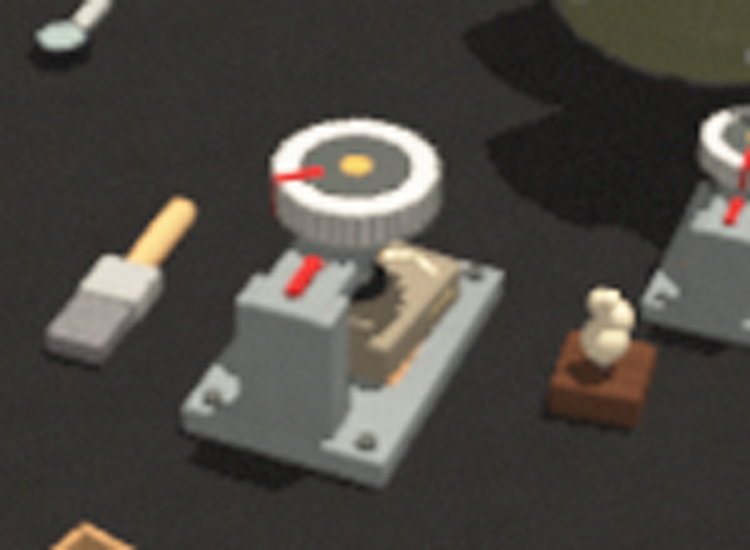

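```bash
cat > wheel.py <<'E'
from meas import *
def wheel(c,zt,guess):
    px=c["pixels"].astype(int); mx=px.max(2);mn=px.min(2)
    # rim+disc mask by depth: points near wheel top plane
    H,W=c["z_map"].shape; f=240/np.tan(np.radians(c["fov_y"])/2)
    u,v=np.meshgrid(np.arange(W),np.arange(H)); z=c["z_map"]
    P=np.stack([(u-c["cx"])/f*z,(v-c["cy"])/f*z,z],-1)-np.array(c["t"]); P=P@np.array(c["R"])
    d=np.hypot(P[...,0]-guess[0],P[...,1]-guess[1])
    return P,d
E
python3 - <<'E'
from wheel import *
for nm,g,box in(("top",(.511,.03),None),("scene",(.511,.03),None)):
    c=cam(nm); P,d=wheel(c,.14,g)
    px=c["pixels"].astype(int)
    m=(d<.055)&(P[...,2]>.13)
    print(nm,m.sum(),"ztop med",np.median(P[...,2][m]))
    zt=np.median(P[...,2][m])
    w=((px.min(2)>185)&(d<.08)&(P[...,2]>.118)).astype(np.uint8)
    cs,_=cv2.findContours(w,cv2.RETR_EXTERNAL,cv2.CHAIN_APPROX_NONE); k=max(cs,key=cv2.contourArea)
    pts=np.array([onz(c,*p[0],.1385) for p in k]); 
    (cx,cy),r=cv2.minEnclosingCircle(pts[:,:2].astype(np.float32)); print("ring",cx,cy,r)
    # yellow hub
    y=((px[...,0]>180)&(px[...,2]<120)&(px[...,1]>120)&(d<.02)); vv,uu=np.nonzero(y)
    hub=onz(c,uu.mean(),vv.mean(),.140);print("hub",uu.mean(),vv.mean(),hub)
    red,l,o=meas(c,proj(c,(*g,.14)),r=50); print(o)
    for i in range(1,l.max()+1):
        vv,uu=np.nonzero(l==i)
        if len(uu)<6 or np.hypot(uu.mean()-o[0][0][0],vv.mean()-o[0][0][1])>60: continue
        for zz in(.113,.139):
            q=np.array([onz(c,a,b,zz)[:2] for a,b in zip(uu,vv)])
            rr=np.hypot(*(q-hub[:2]).T); mean=q.mean(0)-hub[:2]
            print(i,zz,"ang",np.degrees(np.arctan2(mean[1],mean[0])).round(1),"r",rr.min().round(4),rr.max().round(4))
E
```

```text
top 1352 ztop med 0.14026932131728426
ring 0.5097637176513672 0.03142175450921059 0.04848852753639221
hub 298.52941176470586 223.4313725490196 [0.51011783 0.03141319 0.14      ]
[([292.2, 195.6], [290, 189, 6, 14, 35]), ([307.6, 212.0], [304, 208, 8, 9, 23])]
1 0.113 ang 13.1 r 0.0584 0.0914
1 0.139 ang 13.3 r 0.0527 0.0849
2 0.113 ang -32.2 r 0.0271 0.0514
2 0.139 ang -37.4 r 0.0234 0.0472
scene 590 ztop med 0.14048910625697697
ring 0.5113918781280518 0.030133038759231567 0.04864251986145973
hub 320.6190476190476 232.57142857142858 [0.51152228 0.02994731 0.14      ]
[([310.0, 234.6], [307, 234, 7, 2, 7]), ([310.5, 254.8], [308, 252, 6, 7, 19])]
3 0.113 ang -94.6 r 0.0386 0.0485
3 0.139 ang -37.6 r 0.0232 0.0414
5 0.113 ang 14.8 r 0.063 0.0941
5 0.139 ang 21.7 r 0.0955 0.1252
```

Only the large press fits: its wheel top is at 0.140 m, its ring radius is 48.5 mm, and it stands between the shell and the brush. The small press's wheel is about 0.104 m high. The wheel centre is at about (0.511, 0.031), the pointer at about +13.5° and the mark at about −37.5°, so the joint is at about −0.89 rad. Now I'll move over with the gripper shut.

>>> send_rows(series=[[0, 0, 8, -0.032, -0.032, 0, -1], [0, 0, 16, -0.064, -0.064, 0, -1], [0, 0, 24, -0.096, -0.096, 0, -1], [0, 0, 32, -0.128, -0.128, 0, -1], [0, 0, 40, -0.16, -0.16, 0, -1], [0, 0, 48, -0.192, -0.192, 0, -1], [0, 0, 56, -0.224, -0.224, 0, -1], [0, 0, 64, -0.256, -0.256, 0, -1]], force=20)

```text
time_s: 1.15
ee_pos: [0.3296, 0.2073, 0.2247]
eef_rot: [3.141, -0.0, 1.73]
force: [0.4, 0.9, 0.3]
grip_width: 0.0337
```

Run:
```python
from h import *
o=ctrl.get_obs(); print(o)
from scipy.spatial.transform import Rotation as R
M=R.from_euler('xyz',o["eef_rot"]).as_matrix(); print(M, M.T@(np.array([.428,.031,.224])-o["ee_pos"]), 90-np.degrees(o["eef_rot"][2]))
```

```text
{'time_s': 1.15, 'qpos': array([ 4.67214866e-01, -6.92234865e-02,  1.93218637e+00, -2.59781776e-07,
        1.27787699e+00,  3.07646135e-01]), 'joint_vel': array([-1.16041373, -0.12486341,  0.11501317, -0.00267012,  0.00788801,
        0.23470505]), 'tau': array([ 10.10738432, -31.25961542, -33.85899067,   0.09343191,
         0.17082757,  -0.43613129]), 'ee_pos': array([0.32957818, 0.20725469, 0.22469   ]), 'eef_rot': array([ 3.14087514e+00, -2.27717953e-04,  1.73036522e+00]), 'force': array([0.41360132, 0.85391691, 0.31133709]), 'moment': array([-0.01264026,  0.04285087,  0.03103942]), 'grip_width': 0.03374078438748157}
[[-1.58892583e-01  9.87295647e-01  6.72217011e-04]
 [ 9.87295850e-01  1.58892385e-01  3.38832766e-04]
 [ 2.27717951e-04  7.17515079e-04 -9.99999717e-01]] [-0.18965418  0.06916541  0.00069644] -9.142623850389626
```

>>> send_rows(series=[[0, 0, 4, -0.04, 0.015, 0, -1], [0, 0, 8, -0.08, 0.03, 0, -1], [0, 0, 9.45, -0.12, 0.045, 0, -1], [0, 0, 9.45, -0.16, 0.058, 0, -1], [0, 0, 9.45, -0.192, 0.068, 0, -1], [0, 0, 9.45, -0.192, 0.068, 0, -1], [0, 0, 9.45, -0.192, 0.068, 0, -1]])

```text
time_s: 1.85
ee_pos: [0.4276, 0.0305, 0.2243]
eef_rot: [-3.141, -0.0, 1.569]
force: [0.1, 0.6, -0.6]
grip_width: 0.0005
```

Run:
```python
from h import *
o=ctrl.get_obs(); print(o["ee_pos"],o["eef_rot"],o["qpos"],o["force"])
for n in("scene","top","wrist"):
    c=cam(n); save(c,n+"1.png")
    if n=="scene": save(c,"scene1c.png",(240,120,440,270),4)
```

```text
[0.42763898 0.03046913 0.22430251] [-3.14117437e+00 -1.06929858e-04  1.56938164e+00] [-1.44041530e-02  2.59723882e-02  1.84001650e+00  1.06062370e-04
  1.27602340e+00 -1.30203284e-02] [ 0.0650532   0.55443704 -0.63748673]
```

View pics/scene1c.png

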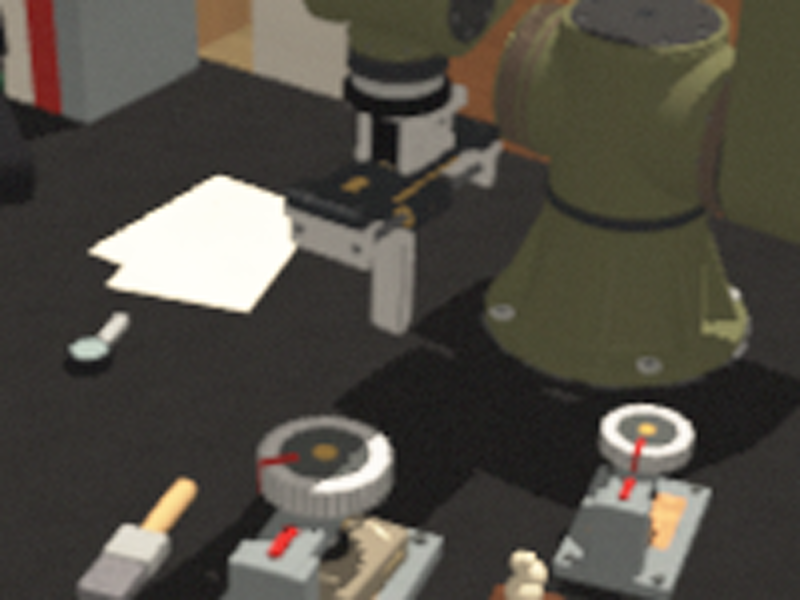

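View pics/top1.png

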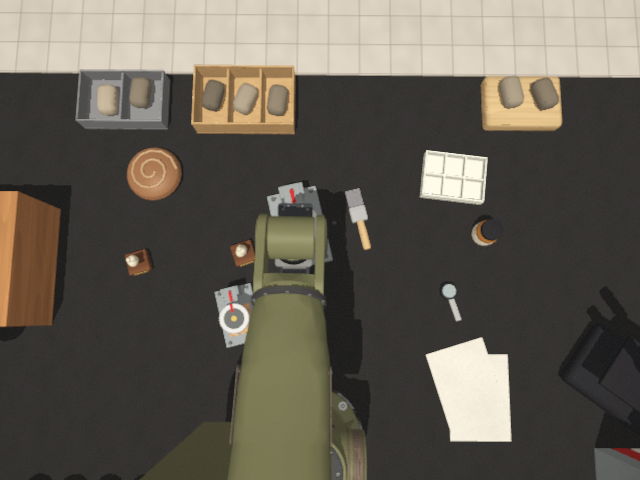

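View pics/wrist1.png

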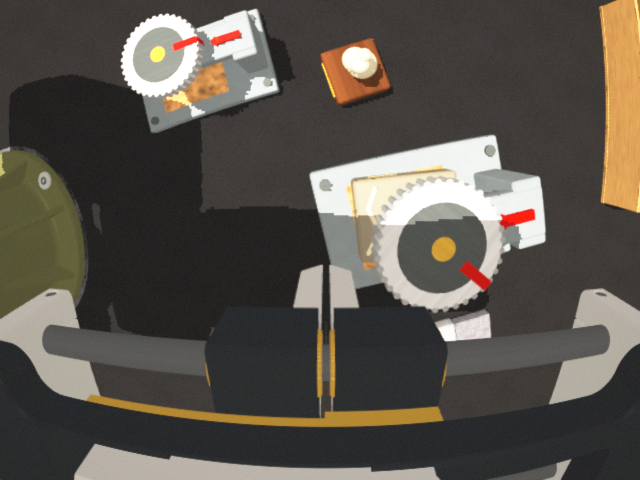

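The wrist view shows the wheel at (443,248), its mark at (475,275) and the pointer at (518,217), so I can follow the joint from there. Now I'll lower the shut fingertip beside the rim.

>>> send_rows(series=[[0, 0, 0, 0, 0, 0.03, -1], [0, 0, 0, 0, 0, 0.06, -1], [0, 0, 0, 0, 0, 0.084, -1], [0, 0, 0, 0, 0, 0.084, -1], [0, 0, 0, 0, 0, 0.084, -1]])

```text
time_s: 2.5
ee_pos: [0.4278, 0.0313, 0.1412]
eef_rot: [3.141, -0.0, 1.572]
force: [-0.7, 0.6, -0.5]
grip_width: 0.0008
```

Run:
```python
from h import *
o=ctrl.get_obs(); print(o["ee_pos"],o["eef_rot"],o["force"])
c=cam("wrist"); save(c,"wrist2.png")
c=cam("scene"); save(c,"scene2c.png",(240,170,400,290),5)
```

```text
[0.42782634 0.03125636 0.14124008] [ 3.14141162e+00 -6.48214063e-06  1.57193174e+00] [-0.69439776  0.61260005 -0.50908317]
```

View pics/wrist2.png

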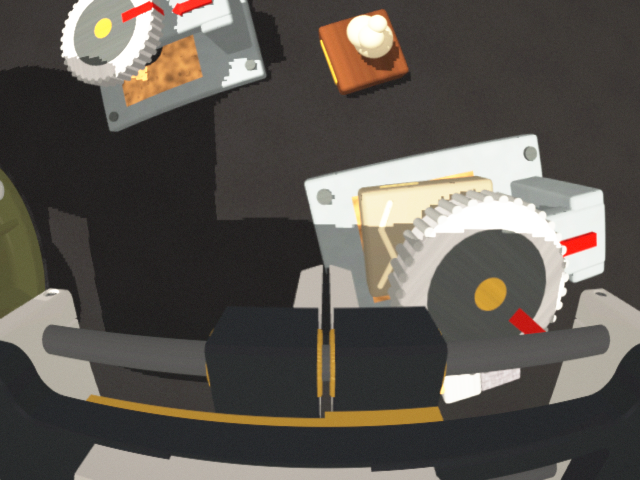

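View pics/scene2c.png

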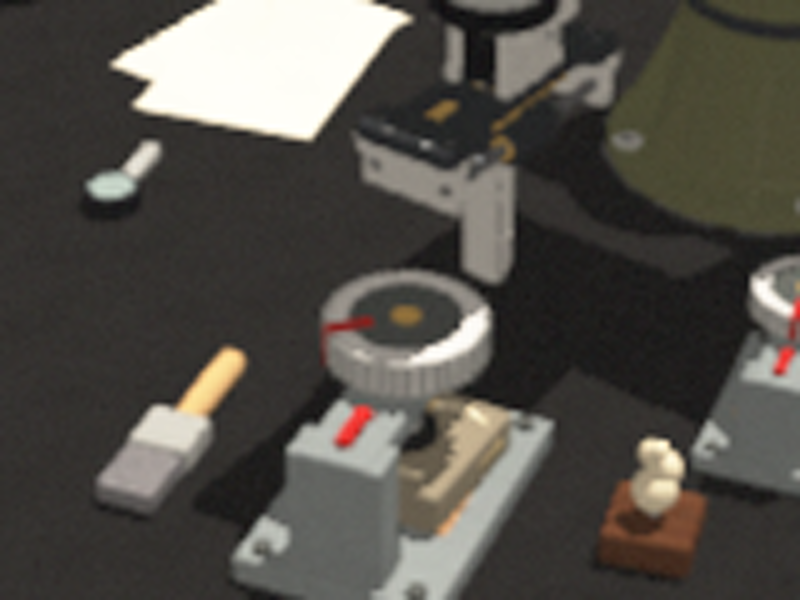

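>>> send_rows(series=[[0, 0, 0, 0.01, 0.014, 0.001, -1], [0, 0, 0, 0.015, 0.018, 0.001, -1], [0, 0, 0, 0.015, 0.02, 0.001, -1], [0, 0, 0, 0.015, 0.022, 0.001, -1], [0, 0, 0, 0.015, 0.022, 0.001, -1]])

```text
time_s: 3.1
ee_pos: [0.4496, 0.0455, 0.1396]
eef_rot: [-3.141, -0.0, 1.571]
force: [-0.9, 0.9, 1.2]
grip_width: 0.0002
```

```bash
cat > st.py <<'E'
from h import *
import sys
C=np.array([.5106,.0307]); PT=13.5
def fray(c,u,v):
    f=240/np.tan(np.radians(c["fov_y"])/2)
    du,dv=u-c["cx"],v-c["cy"]; r=np.hypot(du,dv)+1e-9; th=r/f
    d=np.array([np.sin(th)*du/r,np.sin(th)*dv/r,np.cos(th)]); R=np.array(c["R"])
    return -R.T@np.array(c["t"]), R.T@d
def fonz(c,u,v,z):
    o,d=fray(c,u,v); return o+d*(z-o[2])/d[2]
def read(name,zt):
    c=cam(name); on=fonz if name=="wrist" else onz
    if name=="wrist": c["pixels"]=c["pixels"]
    px=c["pixels"].astype(int);R_,G,B=px[...,0],px[...,1],px[...,2]
    red=((R_>110)&(G<60)&(B<60)&(R_>2.2*G)).astype(np.uint8)
    n,l,s,ce=cv2.connectedComponentsWithStats(red)
    out={}
    yel=((R_>130)&(G>90)&(B<90)&(R_-B>70)).astype(np.uint8)
    ny,ly,sy,cey=cv2.connectedComponentsWithStats(yel)
    for i in range(1,ny):
        if sy[i,4]>15:
            p=on(c,*cey[i],zt)[:2]
            if np.hypot(*(p-C))<.008: out["hub"]=(p.round(4).tolist(),int(sy[i,4]))
    for i in range(1,n):
        if s[i,4]<6: continue
        vv,uu=np.nonzero(l==i); A={}
        for zz in(zt,.113):
            q=np.array([on(c,a,b,zz)[:2] for a,b in zip(uu,vv)])-C
            rr=np.hypot(*q.T); A[zz]=(q,rr)
        q,rr=A[zt]
        if rr.max()<.056 and rr.max()>.03:
            k=(rr>.024)&(rr<.048)
            if k.sum()>3: m=q[k].mean(0); a=np.degrees(np.arctan2(m[1],m[0])); out["mark"]=(round(a,1),round(a-PT,1),int(k.sum()),rr.min().round(3),rr.max().round(3))
        q,rr=A[.113]
        if .05<rr.mean()<.095: 
            m=q.mean(0); out["ptr"]=(round(np.degrees(np.arctan2(m[1],m[0])),1),len(rr))
    return c,out
if __name__=="__main__":
    o=ctrl.get_obs(); p=o["ee_pos"]; d=p[:2]-C
    print("t",o["time_s"],"tcp",p.round(4),"rel",d.round(4),"r",np.hypot(*d).round(4),"phi",np.degrees(np.arctan2(d[1],d[0])).round(1),"F",o["force"].round(1))
    zt=float(sys.argv[1])
    for n in sys.argv[2:]:
        c,r=read(n,zt); print(n,r)
        save(c,f"{n}_{o['time_s']:.2f}.png")
E
python3 st.py .139 wrist scene; ls pics
```

```text
t 3.1 tcp [0.4496 0.0455 0.1396] rel [-0.061   0.0148] r 0.0628 phi 166.3 F [-0.9  0.9  1.2]
wrist {'hub': ([0.5114, 0.0304], 753), 'ptr': (np.float64(14.0), 639)}
scene {'mark': (np.float64(-38.4), np.float64(-51.9), 9, np.float64(0.024), np.float64(0.048)), 'ptr': (np.float64(14.1), 19)}
scene0.png
scene1.png
scene1c.png
scene2c.png
scene_3.10.png
scene_big.png
top0.png
top1.png
top_big.png
wrist0.png
wrist1.png
wrist2.png
wrist_3.10.png
```

>>> send_rows(series=[[0, 0, 0, -0.004, 0.001, 0, -1], [0, 0, 0, -0.008, 0.0025, 0, -1], [0, 0, 0, -0.012, 0.0025, 0, -1], [0, 0, 0, -0.016, 0.0025, 0, -1]])

```text
time_s: 3.6
ee_pos: [0.4495, 0.0296, 0.1392]
eef_rot: [-3.134, -0.0, 1.571]
force: [-25.1, 2.9, 16.1]
grip_width: 0.0008
```

```bash
python3 st.py .139 wrist scene
```

```text
t 3.6 tcp [0.4495 0.0296 0.1392] rel [-0.0611 -0.0011] r 0.0611 phi -179.0 F [-25.1   2.9  16.1]
wrist {'hub': ([0.5107, 0.0293], 959), 'ptr': (np.float64(-29.3), 688), 'mark': (np.float64(-22.4), np.float64(-35.9), 569, np.float64(0.021), np.float64(0.05))}
scene {'mark': (np.float64(-21.8), np.float64(-35.3), 9, np.float64(0.023), np.float64(0.049)), 'ptr': (np.float64(14.0), 19)}
```

Contact is good. The wheel turned about 16° for a 16 mm drag, so it isn't slipping. The force is 25 N, so I'll press more lightly. Next I'll work out a constant-orientation path round the rim.

```bash
cat > path.py <<'E'
import numpy as np
a,b,R=.011,.008,.049
P=[(-.060,-.0007)]
def arc(p0,sx,sy):
    for p in np.radians(np.arange(p0,p0+91,1)): P.append((R*np.cos(p)+sx*a,R*np.sin(p)+sy*b))
for _ in range(2):
    arc(180,-1,-1); arc(270,1,-1); arc(0,1,1); arc(90,-1,1)
P=np.array(P); s=np.r_[0,np.cumsum(np.hypot(*np.diff(P,axis=0).T))]
step=.007
S=np.arange(0,s[-1],step); Q=np.c_[np.interp(S,s,P[:,0]),np.interp(S,s,P[:,1])]
if __name__=="__main__":
    start=(-.0581,-.0007); i=1
    for k in range(13):
        w=Q[i:i+8]; print(k,"start",np.round(np.array(start)*1e3,1),"end",(w[-1]*1e3).round(1))
        print("  ",[[0,0,0,round(y-start[1],4),round(x-start[0],4)] for x,y in w]); start=np.round(w[-1]-start,4)+start; i+=8
E
python3 path.py
```

```text
0 start [-58.1  -0.7] end [-37.7 -49.1]
   [[0, 0, 0, np.float64(-0.007), np.float64(-0.0019)], [0, 0, 0, np.float64(-0.014), np.float64(-0.0014)], [0, 0, 0, np.float64(-0.0208), np.float64(0.0)], [0, 0, 0, np.float64(-0.0274), np.float64(0.0024)], [0, 0, 0, np.float64(-0.0335), np.float64(0.0057)], [0, 0, 0, np.float64(-0.0392), np.float64(0.0099)], [0, 0, 0, np.float64(-0.0441), np.float64(0.0148)], [0, 0, 0, np.float64(-0.0484), np.float64(0.0204)]]
1 start [-37.7 -49.1] end [ 16.7 -56.7]
   [[0, 0, 0, np.float64(-0.0034), np.float64(0.0061)], [0, 0, 0, np.float64(-0.0058), np.float64(0.0126)], [0, 0, 0, np.float64(-0.0074), np.float64(0.0195)], [0, 0, 0, np.float64(-0.0079), np.float64(0.0264)], [0, 0, 0, np.float64(-0.0079), np.float64(0.0334)], [0, 0, 0, np.float64(-0.0079), np.float64(0.0404)], [0, 0, 0, np.float64(-0.0079), np.float64(0.0474)], [0, 0, 0, np.float64(-0.0076), np.float64(0.0544)]]
2 start [ 16.7 -56.7] end [ 57.6 -23. ]
   [[0, 0, 0, np.float64(0.0013), np.float64(0.0069)], [0, 0, 0, np.float64(0.0036), np.float64(0.0135)], [0, 0, 0, np.float64(0.0068), np.floa
[... 4125 characters left out ...]
oat64(0.0159), np.float64(-0.0226)], [0, 0, 0, np.float64(0.0177), np.float64(-0.0294)], [0, 0, 0, np.float64(0.0185), np.float64(-0.0363)], [0, 0, 0, np.float64(0.0185), np.float64(-0.0433)], [0, 0, 0, np.float64(0.0185), np.float64(-0.0503)]]
12 start [-0.9 57. ] end [-50.5  37. ]
   [[0, 0, 0, np.float64(0.0), np.float64(-0.007)], [0, 0, 0, np.float64(-0.0002), np.float64(-0.014)], [0, 0, 0, np.float64(-0.0012), np.float64(-0.0209)], [0, 0, 0, np.float64(-0.0032), np.float64(-0.0276)], [0, 0, 0, np.float64(-0.0062), np.float64(-0.034)], [0, 0, 0, np.float64(-0.01), np.float64(-0.0398)], [0, 0, 0, np.float64(-0.0147), np.float64(-0.0451)], [0, 0, 0, np.float64(-0.02), np.float64(-0.0496)]]
```

>>> send_rows(series=[[0, 0, 0, -0.007, -0.0019, 0, -1], [0, 0, 0, -0.014, -0.0014, 0, -1], [0, 0, 0, -0.0208, 0, 0, -1], [0, 0, 0, -0.0274, 0.0024, 0, -1], [0, 0, 0, -0.0335, 0.0057, 0, -1], [0, 0, 0, -0.0392, 0.0099, 0, -1], [0, 0, 0, -0.0441, 0.0148, 0, -1], [0, 0, 0, -0.0484, 0.0204, 0, -1]])

```text
time_s: 4.5
ee_pos: [0.4731, -0.0192, 0.1394]
eef_rot: [-3.142, 0.0, 1.571]
force: [-1.9, 0.1, 1.0]
grip_width: 0.0006
```

```bash
python3 st.py .14 wrist scene
```

```text
t 4.5 tcp [ 0.4731 -0.0192  0.1394] rel [-0.0375 -0.0499] r 0.0624 phi -126.9 F [-1.9  0.1  1. ]
wrist {'hub': ([0.5124, 0.0281], 215), 'mark': (np.float64(42.6), np.float64(29.1), 700, np.float64(0.02), np.float64(0.049)), 'ptr': (np.float64(12.4), 598)}
scene {'ptr': (np.float64(14.4), 9)}
```

The mark has just passed the pointer for the first time and is now at about +29°. Continuing.

>>> send_rows(series=[[0, 0, 0, -0.0034, 0.0061, 0, -1], [0, 0, 0, -0.0058, 0.0126, 0, -1], [0, 0, 0, -0.0074, 0.0195, 0, -1], [0, 0, 0, -0.0079, 0.0264, 0, -1], [0, 0, 0, -0.0079, 0.0334, 0, -1], [0, 0, 0, -0.0079, 0.0404, 0, -1], [0, 0, 0, -0.0079, 0.0474, -0.0005, -1], [0, 0, 0, -0.0076, 0.0544, -0.001, -1]])

```text
time_s: 5.4
ee_pos: [0.5276, -0.0282, 0.1403]
eef_rot: [3.142, 0.003, 1.571]
force: [-0.6, -14.3, -3.9]
grip_width: 0.0005
```

```bash
python3 st.py .141 wrist scene
```

```text
t 5.4 tcp [ 0.5276 -0.0282  0.1403] rel [ 0.017  -0.0589] r 0.0613 phi -73.9 F [ -0.6 -14.3  -3.9]
wrist {'hub': ([0.5118, 0.0294], 984), 'mark': (np.float64(109.5), np.float64(96.0), 711, np.float64(0.02), np.float64(0.049)), 'ptr': (np.float64(12.4), 1010)}
scene {'ptr': (np.float64(14.4), 9)}
```

>>> send_rows(series=[[0, 0, 0, 0.0013, 0.0069, 0, -1], [0, 0, 0, 0.0036, 0.0135, 0, -1], [0, 0, 0, 0.0068, 0.0197, 0, -1], [0, 0, 0, 0.0109, 0.0254, 0, -1], [0, 0, 0, 0.0157, 0.0305, 0, -1], [0, 0, 0, 0.0212, 0.0348, 0, -1], [0, 0, 0, 0.0272, 0.0383, -0.0005, -1], [0, 0, 0, 0.0337, 0.0409, -0.001, -1]])

```text
time_s: 6.3
ee_pos: [0.5696, 0.0068, 0.1415]
eef_rot: [3.138, 0.001, 1.57]
force: [7.7, -5.1, -5.2]
grip_width: 0.0006
```

```bash
python3 st.py .142 wrist scene
```

```text
t 6.3 tcp [0.5696 0.0068 0.1415] rel [ 0.059  -0.0239] r 0.0637 phi -22.1 F [ 7.7 -5.1 -5.2]
wrist {'hub': ([0.5111, 0.0304], 1079), 'ptr': (np.float64(13.3), 979), 'mark': (np.float64(178.7), np.float64(165.2), 624, np.float64(0.02), np.float64(0.049))}
scene {'mark': (np.float64(-178.6), np.float64(-192.1), 8, np.float64(0.024), np.float64(0.046)), 'ptr': (np.float64(14.8), 11)}
```

>>> send_rows(series=[[0, 0, 0, 0.0068, 0.0017, 0, -1], [0, 0, 0, 0.0138, 0.0024, 0, -1], [0, 0, 0, 0.0208, 0.0024, 0, -1], [0, 0, 0, 0.0278, 0.0024, 0, -1], [0, 0, 0, 0.0348, 0.0023, 0, -1], [0, 0, 0, 0.0417, 0.0012, 0, -1], [0, 0, 0, 0.0484, -0.0008, -0.0005, -1], [0, 0, 0, 0.0547, -0.0037, -0.001, -1]])

```text
time_s: 7.2
ee_pos: [0.5657, 0.0626, 0.1426]
eef_rot: [3.138, -0.001, 1.571]
force: [6.9, 0.7, -5.1]
grip_width: 0.0003
```

```bash
python3 st.py .142 wrist scene
```

```text
t 7.2 tcp [0.5657 0.0626 0.1426] rel [0.0551 0.0319] r 0.0637 phi 30.1 F [ 6.9  0.7 -5.1]
wrist {'ptr': (np.float64(-116.3), 389), 'mark': (np.float64(-115.0), np.float64(-128.5), 364, np.float64(0.022), np.float64(0.048))}
scene {'ptr': (np.float64(13.7), 24)}
```

>>> send_rows(series=[[0, 0, 0, 0.0059, -0.0038, 0, -1], [0, 0, 0, 0.0111, -0.0085, 0, -1], [0, 0, 0, 0.0157, -0.0138, 0, -1], [0, 0, 0, 0.0194, -0.0197, 0, -1], [0, 0, 0, 0.0223, -0.026, 0, -1], [0, 0, 0, 0.0242, -0.0328, 0, -1], [0, 0, 0, 0.0252, -0.0397, -0.0005, -1], [0, 0, 0, 0.0253, -0.0467, -0.001, -1]])

```text
time_s: 8.1
ee_pos: [0.517, 0.0889, 0.1434]
eef_rot: [3.141, -0.003, 1.571]
force: [3.1, 13.4, -3.1]
grip_width: 0.0002
```

```bash
python3 st.py .143 wrist scene
```

```text
t 8.1 tcp [0.517  0.0889 0.1434] rel [0.0064 0.0582] r 0.0586 phi 83.8 F [ 3.1 13.4 -3.1]
wrist {'hub': ([0.5148, 0.0319], 141), 'ptr': (np.float64(14.3), 291)}
scene {'mark': (np.float64(-47.9), np.float64(-61.4), 8, np.float64(0.024), np.float64(0.047)), 'ptr': (np.float64(13.7), 24)}
```

>>> send_rows(series=[[0, 0, 0, 0, -0.007, 0, -1], [0, 0, 0, 0, -0.014, 0, -1], [0, 0, 0, -0.0001, -0.021, 0, -1], [0, 0, 0, -0.001, -0.0279, 0, -1], [0, 0, 0, -0.0029, -0.0347, 0, -1], [0, 0, 0, -0.0057, -0.0411, 0, -1], [0, 0, 0, -0.0094, -0.047, -0.0005, -1], [0, 0, 0, -0.0139, -0.0524, -0.001, -1]])

```text
time_s: 9.0
ee_pos: [0.4636, 0.0742, 0.1441]
eef_rot: [-3.139, -0.001, 1.571]
force: [-1.6, 6.6, -0.0]
grip_width: 0.0007
```

```bash
python3 st.py .144 wrist scene
```

```text
t 9.0 tcp [0.4636 0.0742 0.1441] rel [-0.047   0.0435] r 0.064 phi 137.2 F [-1.6  6.6 -0. ]
wrist {'ptr': (np.float64(13.9), 661)}
scene {'ptr': (np.float64(13.9), 23)}
```

>>> send_rows(series=[[0, 0, 0, -0.0052, -0.0046, 0, -1], [0, 0, 0, -0.011, -0.0085, 0, -1], [0, 0, 0, -0.0173, -0.0115, 0, -1], [0, 0, 0, -0.024, -0.0135, 0, -1], [0, 0, 0, -0.0309, -0.0146, 0, -1], [0, 0, 0, -0.0379, -0.0148, 0, -1], [0, 0, 0, -0.0449, -0.0148, -0.0005, -1], [0, 0, 0, -0.0519, -0.0148, -0.001, -1]])

```text
time_s: 9.9
ee_pos: [0.4488, 0.0214, 0.1446]
eef_rot: [-3.138, -0.0, 1.571]
force: [-4.2, 2.8, -2.7]
grip_width: 0.0004
```

```bash
python3 st.py .145 wrist scene
```

```text
t 9.9 tcp [0.4488 0.0214 0.1446] rel [-0.0618 -0.0093] r 0.0625 phi -171.5 F [-4.2  2.8 -2.7]
wrist {'hub': ([0.5109, 0.0288], 1011), 'mark': (np.float64(84.6), np.float64(71.1), 773, np.float64(0.019), np.float64(0.048)), 'ptr': (np.float64(12.9), 433)}
scene {'mark': (np.float64(87.3), np.float64(73.8), 6, np.float64(0.03), np.float64(0.048)), 'ptr': (np.float64(14.0), 15)}
```

>>> send_rows(series=[[0, 0, 0, -0.007, 0.0006, 0, -1], [0, 0, 0, -0.0138, 0.0022, 0, -1], [0, 0, 0, -0.0203, 0.0048, 0, -1], [0, 0, 0, -0.0264, 0.0082, 0, -1], [0, 0, 0, -0.0319, 0.0125, 0, -1], [0, 0, 0, -0.0368, 0.0176, 0, -1], [0, 0, 0, -0.0409, 0.0232, -0.0005, -1], [0, 0, 0, -0.0441, 0.0294, -0.001, -1]])

```text
time_s: 10.8
ee_pos: [0.4785, -0.0234, 0.1457]
eef_rot: [-3.138, 0.002, 1.571]
force: [-5.5, -7.2, -2.6]
grip_width: 0.0007
```

```bash
python3 st.py .146 wrist scene
```

```text
t 10.8 tcp [ 0.4785 -0.0234  0.1457] rel [-0.0321 -0.0541] r 0.0629 phi -120.6 F [-5.5 -7.2 -2.6]
wrist {'hub': ([0.5114, 0.0291], 874), 'mark': (np.float64(152.9), np.float64(139.4), 921, np.float64(0.02), np.float64(0.047)), 'ptr': (np.float64(12.5), 548)}
scene {'ptr': (np.float64(14.3), 11)}
```

>>> send_rows(series=[[0, 0, 0, -0.0023, 0.0066, 0, -1], [0, 0, 0, -0.0037, 0.0135, 0, -1], [0, 0, 0, -0.0041, 0.0205, 0, -1], [0, 0, 0, -0.0041, 0.0275, 0, -1], [0, 0, 0, -0.0041, 0.0345, 0, -1], [0, 0, 0, -0.0041, 0.0415, 0, -1], [0, 0, 0, -0.0036, 0.0484, -0.0005, -1], [0, 0, 0, -0.0022, 0.0553, -0.001, -1]])

```text
time_s: 11.7
ee_pos: [0.5352, -0.0266, 0.1472]
eef_rot: [-3.142, 0.004, 1.57]
force: [0.8, -15.9, -6.1]
grip_width: 0.0006
```

```bash
python3 st.py .147 wrist scene
```

```text
t 11.7 tcp [ 0.5352 -0.0266  0.1472] rel [ 0.0246 -0.0573] r 0.0623 phi -66.7 F [  0.8 -15.9  -6.1]
wrist {'hub': ([0.5118, 0.0292], 990), 'ptr': (np.float64(12.5), 967), 'mark': (np.float64(-138.9), np.float64(-152.4), 923, np.float64(0.021), np.float64(0.05))}
scene {'mark': (np.float64(-136.6), np.float64(-150.1), 11, np.float64(0.024), np.float64(0.046)), 'ptr': (np.float64(14.5), 10)}
```

>>> send_rows(series=[[0, 0, 0, 0.0025, 0.0065, 0, -1], [0, 0, 0, 0.0058, 0.0127, 0, -1], [0, 0, 0, 0.01, 0.0183, 0, -1], [0, 0, 0, 0.0149, 0.0233, 0, -1], [0, 0, 0, 0.0205, 0.0275, 0, -1], [0, 0, 0, 0.0266, 0.0308, 0, -1], [0, 0, 0, 0.0332, 0.0333, -0.0005, -1], [0, 0, 0, 0.04, 0.0348, -0.001, -1]])

```text
time_s: 12.6
ee_pos: [0.5712, 0.015, 0.1487]
eef_rot: [3.138, 0.001, 1.57]
force: [8.3, -4.0, -3.8]
grip_width: 0.0004
```

```bash
python3 st.py .148 wrist scene
```

```text
t 12.6 tcp [0.5712 0.015  0.1487] rel [ 0.0606 -0.0157] r 0.0626 phi -14.5 F [ 8.3 -4.  -3.8]
wrist {'hub': ([0.5108, 0.0304], 1046), 'ptr': (np.float64(13.5), 912), 'mark': (np.float64(-74.3), np.float64(-87.8), 169, np.float64(0.021), np.float64(0.032))}
scene {'mark': (np.float64(-73.9), np.float64(-87.4), 6, np.float64(0.025), np.float64(0.035)), 'ptr': (np.float64(14.7), 11)}
```

>>> send_rows(series=[[0, 0, 0, 0.007, 0.0005, 0, -1], [0, 0, 0, 0.014, 0.0005, 0, -1], [0, 0, 0, 0.021, 0.0005, 0, -1], [0, 0, 0, 0.028, 0.0003, 0, -1], [0, 0, 0, 0.0349, -0.0009, 0, -1], [0, 0, 0, 0.0415, -0.0031, 0, -1], [0, 0, 0, 0.0478, -0.0062, 0, -1], [0, 0, 0, 0.0536, -0.0101, 0, -1]])

```text
time_s: 13.5
ee_pos: [0.5611, 0.0697, 0.1496]
eef_rot: [3.137, -0.001, 1.571]
force: [6.5, 2.2, 3.4]
grip_width: 0.0004
```

```bash
python3 st.py .149 wrist scene
```

```text
t 13.5 tcp [0.5611 0.0697 0.1496] rel [0.0505 0.039 ] r 0.0638 phi 37.7 F [6.5 2.2 3.4]
wrist {'ptr': (np.float64(14.4), 465)}
scene {'ptr': (np.float64(13.6), 23)}
```

Back off, lift, and cross to the −y side, where the wrist camera sees both the mark and the pointer.

>>> send_rows(series=[[0, 0, 0, 0.008, 0.01, 0, -1], [0, 0, 0, 0.015, 0.018, -0.01, -1], [0, 0, 0, 0.015, 0.018, -0.05, -1], [0, 0, 0, -0.02, 0, -0.055, -1], [0, 0, 0, -0.06, -0.025, -0.055, -1], [0, 0, 0, -0.1, -0.05, -0.055, -1], [0, 0, 0, -0.115, -0.06, -0.055, -1], [0, 0, 0, -0.115, -0.06, -0.055, -1]])

```text
time_s: 14.4
ee_pos: [0.4989, -0.0475, 0.2038]
eef_rot: [3.141, 0.0, 1.568]
force: [-0.9, 0.6, -0.2]
grip_width: 0.0005
```

```bash
python3 st.py .149 wrist scene; ls -t pics | head -3
```

```text
t 14.4 tcp [ 0.4989 -0.0475  0.2038] rel [-0.0117 -0.0782] r 0.0791 phi -98.5 F [-0.9  0.6 -0.2]
wrist {'ptr': (np.float64(12.5), 471), 'mark': (np.float64(-3.8), np.float64(-17.3), 510, np.float64(0.022), np.float64(0.05))}
scene {'ptr': (np.float64(14.4), 9)}
scene_14.40.png
wrist_14.40.png
scene_13.50.png
```

View pics/wrist_14.40.png

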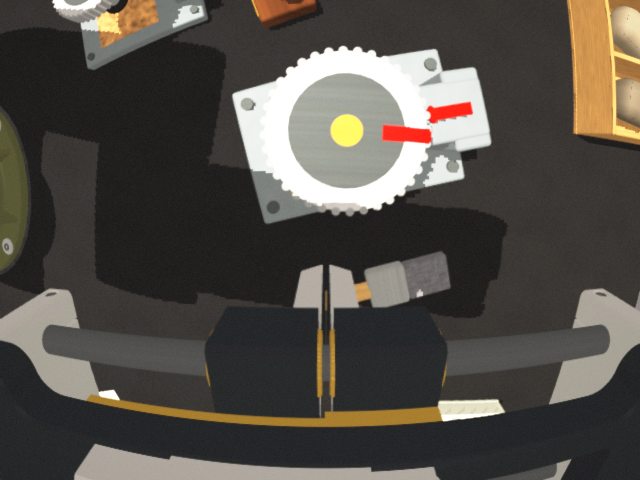

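```bash
cat > fine.py <<'E'
from st import *
def fine(name,zt,im=None):
    c=cam(name); on=fonz if name=="wrist" else onz
    px=c["pixels"].astype(int);r,g,b=px[...,0],px[...,1],px[...,2]
    H,W=r.shape
    yel=((r>130)&(g>90)&(b<130)&(r-b>70)).astype(np.uint8); red=((r>110)&(g<70)&(b<70)&(r>2*g)).astype(np.uint8)
    ny,ly,sy,cey=cv2.connectedComponentsWithStats(yel); hub=None
    for i in range(1,ny):
        p=on(c,*cey[i],zt)[:2]
        if sy[i,4]>8 and np.hypot(*(p-C))<.012: hub=p
    print(name,"hub",hub, "using",("hub" if hub is not None else "C"))
    h=hub if hub is not None else C
    vv,uu=np.nonzero(red)
    q=np.array([on(c,a,bb,zt)[:2] for a,bb in zip(uu,vv)])-h; rr=np.hypot(*q.T)
    k=(rr>.024)&(rr<.046); m=q[k].mean(0) if k.any() else None
    am=np.degrees(np.arctan2(m[1],m[0])) if m is not None else np.nan
    q=np.array([on(c,a,bb,.113)[:2] for a,bb in zip(uu,vv)])-h; rr2=np.hypot(*q.T)
    k2=(rr2>.064)&(rr2<.092); p=q[k2].mean(0); ap=np.degrees(np.arctan2(p[1],p[0]))
    print("  mark",round(am,2),k.sum(),"ptr",round(ap,2),k2.sum(),"diff",round(am-ap,2))
    return c
if __name__=="__main__":
    zt=float(sys.argv[1]); t=ctrl.get_obs()["time_s"]
    for n in sys.argv[2:]:
        c=fine(n,zt); save(c,f"f_{n}_{t:.2f}.png")
E
python3 fine.py .149 wrist scene top
```

```text
wrist hub [0.51081712 0.02981833] using hub
  mark -2.56 493 ptr 13.09 423 diff -15.65
scene hub [0.50949673 0.02843248] using hub
  mark -0.63 7 ptr 15.6 16 diff -16.23
top hub [0.51125642 0.03604513] using hub
  mark -8.75 13 ptr 10.09 26 diff -18.84
```

>>> send_rows(series=[[0, 0, 0, 0, 0, 0.03, -1], [0, 0, 0, 0, 0, 0.055, -1], [0, 0, 0, 0, 0, 0.055, -1], [0, 0, 0, 0.012, 0, 0.055, -1], [0, 0, 0, 0.018, 0, 0.055, -1], [0, 0, 0, 0.0195, 0.002, 0.055, -1], [0, 0, 0, 0.0195, 0.006, 0.055, -1], [0, 0, 0, 0.0195, 0.009, 0.055, -1]])

```text
time_s: 15.45
ee_pos: [0.5094, -0.0283, 0.1499]
eef_rot: [3.14, 0.005, 1.571]
force: [-2.4, -21.0, -0.3]
grip_width: 0.0005
```

```bash
python3 st.py .15 ; python3 fine.py .15 wrist scene
```

```text
t 15.45 tcp [ 0.5094 -0.0283  0.1499] rel [-0.0012 -0.059 ] r 0.059 phi -91.2 F [ -2.4 -21.   -0.3]
wrist hub [0.51106635 0.02976055] using hub
  mark 7.21 928 ptr 13.21 711 diff -5.99
scene hub [0.51066263 0.02929241] using hub
  mark 8.56 7 ptr 15.01 16 diff -6.45
```

>>> send_rows(series=[[0, 0, 0, 0, 0.0025, 0, -1], [0, 0, 0, 0, 0.0045, 0, -1], [0, 0, 0, 0, 0.0045, 0, -1]])

```text
time_s: 15.85
ee_pos: [0.514, -0.0283, 0.1501]
eef_rot: [3.139, 0.005, 1.571]
force: [-0.0, -19.9, -1.2]
grip_width: 0.0003
```

```bash
python3 st.py .15 ; python3 fine.py .15 wrist scene
python3 - <<'E'
import cv2,glob,os
f=max(glob.glob('pics/f_wrist*'),key=os.path.getmtime); im=cv2.imread(f)[0:340,200:600]; cv2.imwrite('pics/fc1.png',cv2.resize(im,None,fx=1.75,fy=1.75))
E
```

```text
t 15.85 tcp [ 0.514  -0.0283  0.1501] rel [ 0.0034 -0.059 ] r 0.0591 phi -86.7 F [ -0.  -19.9  -1.2]
wrist hub [0.51077621 0.02972156] using hub
  mark 13.1 963 ptr 13.23 727 diff -0.13
scene hub [0.51066263 0.02929241] using hub
  mark 13.74 8 ptr 15.01 16 diff -1.27
```

View pics/fc1.png

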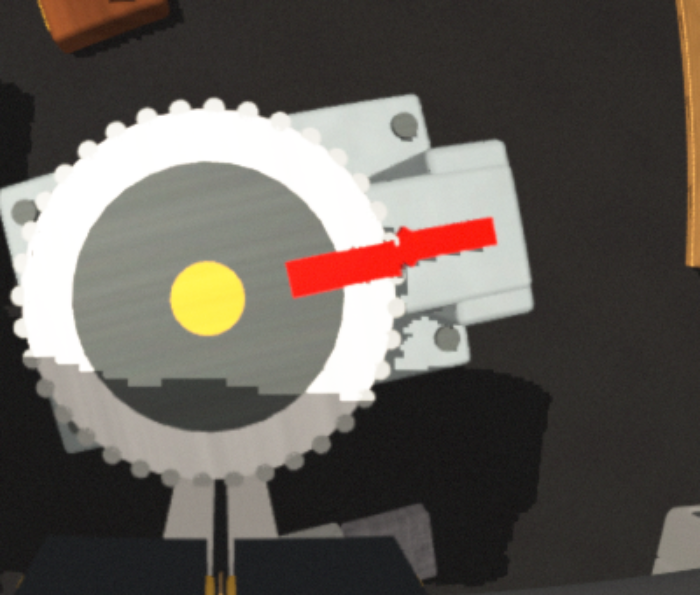

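Mark and pointer line up in the crop (wrist: −0.1°, scene: −1.3°). I'll withdraw straight out radially, lift, and retreat toward the robot for a clear look.

>>> send_rows(series=[[0, 0, 0, -0.004, 0, 0, -1], [0, 0, 0, -0.02, 0, 0, -1], [0, 0, 0, -0.022, 0, -0.03, -1], [0, 0, 0, -0.022, 0, -0.07, -1], [0, 0, 0, -0.022, 0, -0.09, -1], [0, 0, 0, -0.022, 0, -0.09, -1]])

```text
time_s: 16.55
ee_pos: [0.5145, -0.0481, 0.2426]
eef_rot: [3.135, 0.001, 1.572]
force: [-0.3, 0.3, 0.2]
grip_width: 0.0007
```

```bash
python3 st.py .15 ; python3 fine.py .15 wrist scene
```

```text
t 16.55 tcp [ 0.5145 -0.0481  0.2426] rel [ 0.0039 -0.0788] r 0.0788 phi -87.2 F [-0.3  0.3  0.2]
wrist hub [0.51069572 0.02965876] using hub
  mark 13.08 357 ptr 13.09 331 diff -0.0
scene hub [0.51066263 0.02929241] using hub
  mark 13.74 8 ptr 15.01 16 diff -1.27
```

>>> send_rows(series=[[0, 0, 0, -0.04, -0.015, -0.02, -1], [0, 0, 0, -0.08, -0.03, -0.03, -1], [0, 0, 0, -0.12, -0.045, -0.03, -1], [0, 0, 0, -0.16, -0.06, -0.03, -1], [0, 0, 0, -0.2, -0.075, -0.03, -1], [0, 0, 0, -0.22, -0.09, -0.03, -1], [0, 0, 0, -0.22, -0.09, -0.03, -1], [0, 0, 0, -0.22, -0.09, -0.03, -1]])

```text
time_s: 17.45
ee_pos: [0.4232, -0.2683, 0.2677]
eef_rot: [-3.141, -0.001, 1.57]
force: [0.4, 0.1, -0.5]
grip_width: 0.0003
```

```bash
python3 fine.py .15 top scene
python3 - <<'E'
from h import *
c=cam("top"); save(c,"topend.png"); save(c,"topendc.png",(230,160,390,280),5)
c=cam("scene"); save(c,"sceneend.png",(220,180,420,330),4); print(ctrl.get_obs()["force"],ctrl.get_obs()["joint_vel"].max())
E
```

```text
top hub [0.51022023 0.03116205] using hub
  mark 13.25 20 ptr 13.44 26 diff -0.19
scene hub [0.51066263 0.02929241] using hub
  mark 13.74 8 ptr 15.01 16 diff -1.27
[-0.67116685 -0.28561666  0.47399751] 0.0013833164121025184
```

View pics/topendc.png

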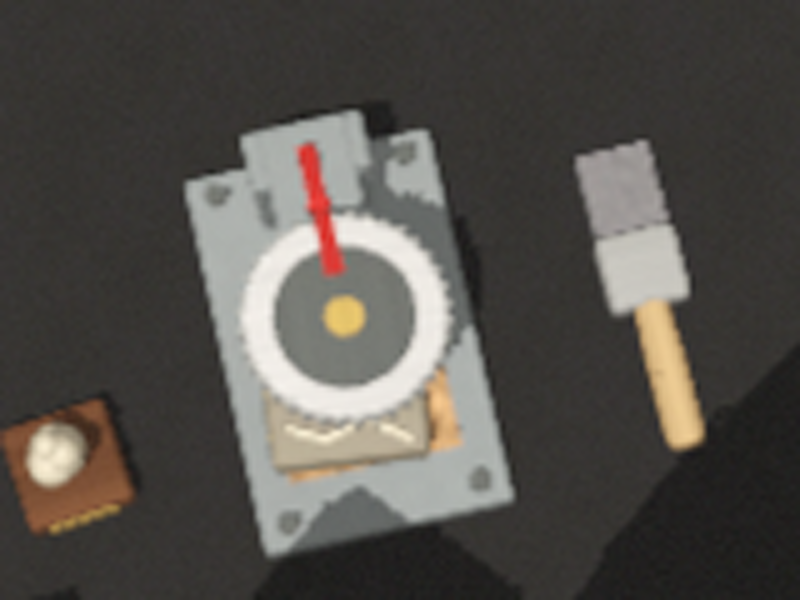

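View pics/topend.png

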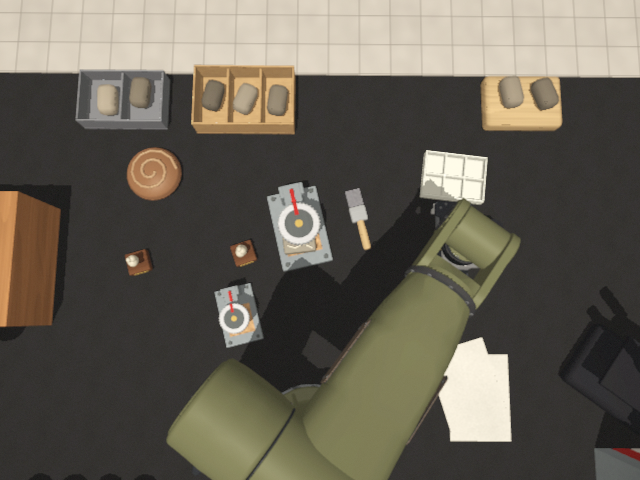

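View pics/sceneend.png

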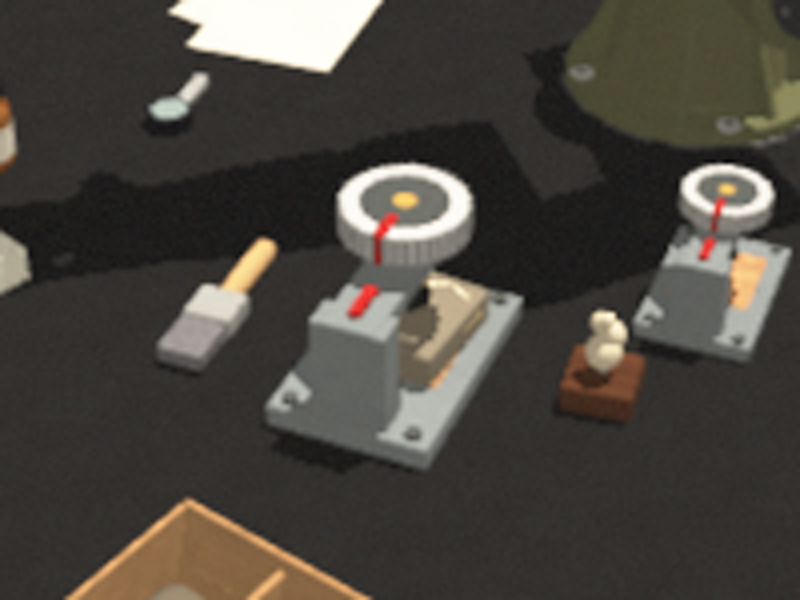

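Run:
```python
from h import *
c=cam("top"); print(np.median([depthpt(c,u,v)[2] for u in range(292,306) for v in range(217,230)]))
print(ctrl.hand_in())
```

```text
0.15135242942679006
the job is handed in; nothing more can be done
None
```

I loosened the press by two full turns past the first time the mark met the pointer. It stopped with the mark at the pointer and the finger off the wheel. The job is handed in, and I got no verdict back.

**What I did:** I rolled the shut fingertip counter-clockwise around the rim of the large press's wheel. The mark began about 51° short of the pointer. After that I made one short final push of about 16° to line it up. The highest force I read was about 30 N, during the first touch on the rim; later readings stayed under about 22 N. The job took about 17.6 s.

**Last checks:**
- **Mark against pointer:** the top camera shows −0.2° and the wrist camera 0.0°. The scene camera shows −1.3°, but from only 8 mark pixels, so I trust it least.
- **Turn count:** the angles I tracked after each move add up to two turns. The wheel top, read by depth from above, rose from 0.140 m to 0.151 m, against about 10 mm expected.
- **Blind spots:** the mark was hidden from the cameras after two of the moves. The readings before and after those moves fit together.
- **Everything else:** the slab, brush, nearest shell and tray look unmoved in the top view. The loupe looks in place in the scene view. The arm hid the jar in the last pictures, but it never went down near it.

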